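Hand over the wooden fork from the mug

ROBOT

A 7-joint arm with a two-finger parallel gripper is mounted at the origin on the work surface. World frame = base frame: x ahead of the robot, y to its left, z up, the work surface at z = 0. Lengths are in mm, angles in rad, forces in N, time in s.
With the tool pointing down it reaches from about 400 to 850 mm from the base axis. Payload 4.5 kg.
Tool frame: the origin (TCP) lies where the fingers leave the gripper's body, on its centre line; the fingertips stand 73 mm ahead of it and the grasp point (between the pads) lies 54 mm ahead of it (tip_extent is the distance from the TCP to the fingertips, in mm); z points along the fingers, y is the line along which they close (so a half turn about z gives the same grasp; the last joint's range is limited). The gripper opens to 85 mm and grips with 20 to 120 N. Pads are 22 mm wide; open, the fingers measure 114 mm over their backs; the gripper's body (76 mm by 85 mm) begins 54 mm behind the grasp point. The pads swing forward as they close: fully open they stand 13 mm farther back than shut.
Start: joints at [1.284, 0.689, -0.195, 1.565, 0.157, 0.902, -0.215], TCP at [197.106, -593.125, 303.917] pointing down, gripper open.
Joint ranges: [-3.01, 3.01], [-0.46, 2.08], [-1.47, 1.51], [0.13, 2.56], [-1, 4.14], [0.04, 2.09], [-2.66, 2.66]. Speed limits (rad/s): [2.57, 2.57, 3.14, 3.14, 3.14, 3.14, 3.14].

INTERFACE

Orientations are given as a unit quaternion [x, y, z, w].
In Python, from cell import move_ptp, move_l, goto_joints, command_gripper, sleep, ik, observe, capture, camera_info, IKError, close_job, tip_extent gives the robot as it stands. Calls block until the motion is done:
- move_ptp(position, orientation): joint-space move of the TCP to a pose.
- move_l(position, rotation=None, vel=150, guard=None): straight line of the TCP; rotation=None keeps the orientation; vel is the mean speed in mm/s. With guard (N) it stops when the force on the tool has changed by that much, and returns True; else False.
- goto_joints(angles): joint-space move.
- command_gripper(opening, grip_force=None): finger opening in mm; grip_force is the grip in N (None keeps the last); returns when the fingers have stopped.
- sleep(seconds).
- ik(position, orientation): joint angles nearest the present ones, or None.
- observe(): the state.
- capture(name): name is "scene" or "top" or "wrist"; returns the picture (480x640x3 uint8, blue, green, red); there is no depth.
- camera_info(name): a dict with "fx", "fy", "cx", "cy" (pixels), "origin" and "rotation" of the camera in the world. Camera axes: x right, y down, z forward; pixel columns grow to the right and rows downward; lengths in mm; the calibration is good to about 2 mm. A picture is of the moment at which its call begins: read the wrist's pose just before it. camera_info takes no time and is no camera call; for the wrist camera it gives the pose at the moment of the call.
A pose or a line that the arm cannot do raises IKError and nothing moves.
- close_job(): hands the job in; it is judged then, once.
The state is a dict: "time": time; "joint_pos": joint angles; "joint_velocities": joint speeds; "effort": joint torques, N m; "tool_pos": TCP position; "orientation": TCP orientation; "force": force on the tool from outside, world axes, zero at the start; "moment": the same for the moment, N m; "finger_gap": finger opening in mm; "grip_force": force on a finger pad.
Only numpy, scipy, OpenCV 4.12 (cv2) and the standard library are available. Lean on these libraries where they do the work, as an engineer would, in place of code of your own. Each camera call takes 0.05 s, during which the arm holds its last target. There are 200 camera calls.

TASK

Draw the wooden fork out of the orange mug and offer it to the guest who stands at the far edge of the cart, facing you: hold it level and hollow side up, at least a hand's breadth (10 cm) above the glass plate, with its head over the plate and its handle pointing straight across to the guest's side, away from the robot. Finish while still holding it there, quite still, in the gripper. Leave the mug standing where it was and everything else undisturbed.

Things in the scene. Friction and masses are not known exactly. Their poses are not given: they have to be found in the camera images.
- fork: Rigid wooden fork, 226 mm long, about 30 g, standing handle down in the orange mug and leaning 32 deg from vertical, its underside on the rim. Origin: on the neck, mid-thickness, 148 mm from the butt, 78 from the tine tips. x: from handle to tines; y: across its width (level as it leans); z: out of the hollow upper face, which as it leans looks up and inwards over the mug.
- fork_butt (a point): End of the fork's handle, 148 mm from the fork's origin along -x. Along x from the origin: handle from -148 to -68 mm is 17 wide (y), 10 thick (z -4 to 6); neck from -68 to +22 is 10 wide, 8 thick, straight-sided. The butt rests on the mug's floor against the wall; the neck from -28 to +22 stands free above the rim, to be pinched across its width at the origin.
- fork_head (a point): Middle of the fork's head, 45 mm from the fork's origin along +x. The head runs from +22 to +78 mm, 24 mm wide, with three tines bent slightly upward (to +z).
- mug: Orange stoneware mug, about 380 g, loose: outer diameter 82 mm, height 105, wall 4.5, inner floor 6 mm up. Origin: centre of the underside, z up. The fork leans out over the rim on the mug's +x side; the mug's handle reaches 75 mm from the axis on its -x side, 21 to 91 mm up. The other cup, with the spoon, is a plain steel tumbler without handle.
- plate: Round clear glass plate, 190 mm in diameter, 20 mm high, about 450 g, loose on the cart. Origin: centre of the underside.
- guest (a point): A fixed point on the cart top beyond the plate, on the guest's side; its x axis points straight across the cart to the guest, away from the robot (the guest stands along it at the far edge).
- tumbler: Loose bystander, not part of the job. Steel tumbler, diameter 79 mm, height 105 mm, holding the wooden spoon. Origin: centre of the underside.
- spoon: Loose bystander, not part of the job. Wooden spoon of the fork's length and wood, but with a round bowl of 40 mm for a head, leaning in the steel tumbler as the fork does in the mug. Origin and axes as the fork's: on the neck, 148 mm from the butt, x towards the bowl.
- canister: Loose bystander, not part of the job. Stainless steel sugar canister with twist cap, diameter 97 mm, height 140 mm. Origin: centre of the underside.
- scraper: Loose bystander, not part of the job. Plastic ice scraper lying flat, 240 mm long, blade 100 mm wide, 18 mm high. Origin: on the underside, near the middle; x axis towards the blade.
- salt: Loose bystander, not part of the job. Glass salt shaker with steel top, diameter 44 mm, height 68 mm. Origin: centre of the underside.
- bowl: Loose bystander, not part of the job. White ceramic cereal bowl, diameter 124 mm, height 55 mm. Origin: centre of the underside.
- timer: Loose bystander, not part of the job. Round kitchen timer, diameter 66 mm, height 41 mm. Origin: centre of the underside.
There are look-alikes about, which are no part of the job. Leave any purple look-alike of the fork alone.

How it is judged (in metres and radians):
On the way:
1. the fork is held in the gripper, drawn fully clear of the mug (contact force between the fingers and fork above 0.5 N and height (world z) of fork_butt above 0.11 m and contact force between fork and mug below 0.05 N), for 0.1 s.
At the end, for the whole second after the job is handed in: Fork held still by the fingers alone, neck 115 mm up or higher, level and hollow side up within 15 deg, head within 85 mm of the plate centre, handle away from the robot within 17 deg of straight across; mug upright within 40 mm, plate and bystanders within 30 mm of their starts (contact force between the fingers and fork above 0.5 N and angle between fork's own z axis and vertical below 0.26 rad and height (world z) of fork above 0.115 m and horizontal distance between fork_head and plate below 0.085 m and angle between the x axis of fork and the x axis of guest, either way round below 0.3 rad and x of guest in the frame of fork below 0 m and contact force between fork and mug below 0.05 N and contact force between fork and plate below 0.05 N and linear speed of fork below 0.03 m/s and angular speed of fork below 0.2 rad/s and angle between mug's own z axis and vertical below 0.1 rad and distance of mug from where it was at the start of the episode below 0.04 m and distance of each of canister, scraper, tumbler, spoon, salt, bowl, timer, plate from where it was at the start of the episode below 0.03 m); the arm keeps its last pose, push and grip.
It fails at once if the mug is tipped or lifted (angle between mug's own z axis and vertical above 0.35 rad or height (world z) of mug above 0.03 m).
It fails at once if the plate or a bystander is knocked away (distance of any of canister, scraper, tumbler, spoon, salt, bowl, timer, plate from where it was at the start of the episode above 0.04 m).
It also fails if it takes over 42 s, if anything falls off the work surface, if the arm or the gripper's body presses on something with over 40 N, if the wrist force passes 120 N, or if a joint passes its speed limit or range.

## Working session

There is one attempt and no reset: what is moved stays moved. The work goes in short steps, each a Python script; the robot and the scene stay as the last script left them, time stands still between calls to the robot, and variables do not carry over. Pictures are saved under pics/ and viewed, at most 10 in all, crops included, and the job is handed in when it is done.

```bash
mkdir -p pics; ls; python3 - <<'E'
import cv2,numpy as np
from cell import *
for n in("scene","top"):
    im=capture(n); cv2.imwrite(f"pics/{n}0.png",im); c=camera_info(n); print(n,{k:np.round(v,3).tolist() for k,v in c.items() if not isinstance(v,str)})
o=observe();print(o)
E
```

```text
pics
scene {'fx': 565.691, 'fy': 565.691, 'cx': 319.739, 'cy': 241.438, 'origin': [1374.14, -7.194, 823.127], 'rotation': [0.638, 0.646, -0.297, -0.295]}
top {'fx': 520.928, 'fy': 520.928, 'cx': 321.983, 'cy': 235.35, 'origin': [424.101, -21.109, 1385.435], 'rotation': [-0.701, 0.712, -0.037, 0.03]}
{'time': 0.1, 'joint_pos': array([ 1.28375795,  0.68992337, -0.19450429,  1.56624302,  0.15729904,
        0.90249702, -0.21513695]), 'joint_velocities': array([-0.00116314, -0.0019409 , -0.00092335, -0.00222594,  0.00068178,
        0.00095877,  0.0008935 ]), 'effort': array([-2.89700576e-03, -5.40601945e+01, -1.27118491e+00, -1.58985865e+01,
        9.47069231e-03,  4.44924910e-03,  3.72571640e-05]), 'tool_pos': array([ 196.91366065, -592.68082391,  303.14842999]), 'orientation': array([ 9.87157911e-01,  1.59745274e-01, -1.97718203e-04, -8.16912393e-04]), 'force': array([-0.45172981, -0.4775876 ,  0.60895979]), 'moment': array([-0.01826236,  0.00617497,  0.02608178]), 'grip_force': 0.0, 'finger_gap': 85.17411378412363}
```

View pics/scene0.png

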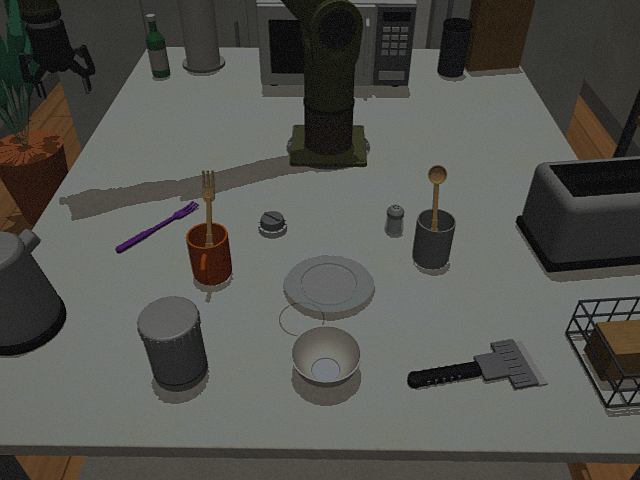

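View pics/top0.png

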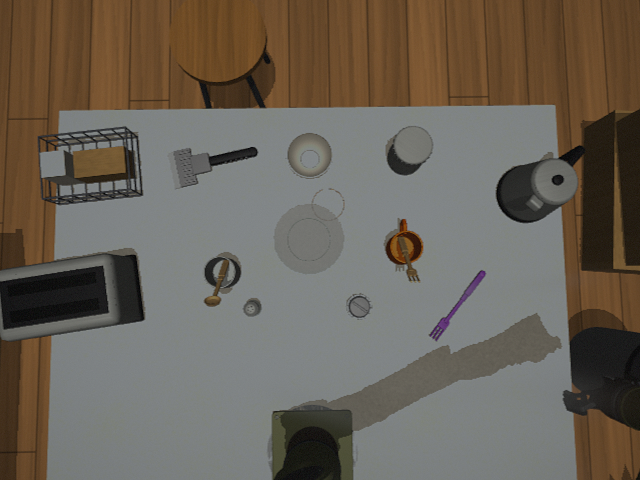

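The top view shows the fork at (408,262) in the orange mug at (404,248), the plate at (309,239) and the robot at the bottom. In the scene view the fork head is at (208,185) and the mug at (210,255).

Possible mix-ups for the fork:
- Wooden fork in the orange mug: top (408,262). This is the one I choose.
- Purple fork lying on the cart: top (460,305).
- Wooden spoon in the steel tumbler: top (218,282).

I'll check the choice in one close crop.

```bash
python3 - <<'E'
import cv2,numpy as np
t=cv2.imread("pics/top0.png")[210:290,375:435]; s=cv2.imread("pics/scene0.png")[162:290,172:244]
a=cv2.resize(t,None,fx=7,fy=7,interpolation=cv2.INTER_CUBIC); b=cv2.resize(s,None,fx=4.5,fy=4.5,interpolation=cv2.INTER_CUBIC)
h=max(a.shape[0],b.shape[0]); pad=lambda m:cv2.copyMakeBorder(m,0,h-m.shape[0],0,0,cv2.BORDER_CONSTANT)
o=np.hstack([pad(a),pad(b)]); o=np.clip(o*1.6,0,255).astype(np.uint8); print(a.shape,o.shape); cv2.imwrite("pics/crop1.png",o)
E
```

```text
(560, 420, 3) (576, 744, 3)
```

View pics/crop1.png

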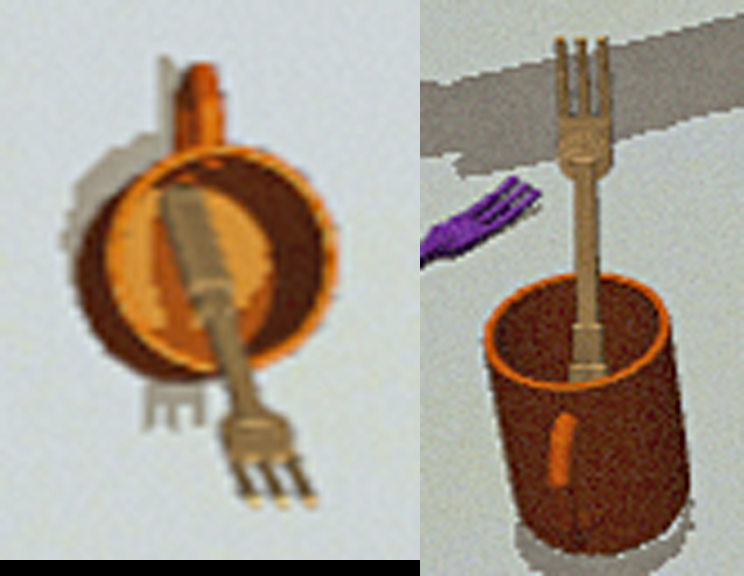

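The crop confirms a wooden three-tined fork in the mug with the handle, leaning towards the robot. Its tine tips are at top (415,281.4) and scene (208,171). The neck/head junction is at top (410,268.6) and scene (208.2,201.6), and the rim centre is at top (406.6,247.1).

```bash
cat > h.py <<'E'
import cv2,numpy as np
from cell import *
from scipy.spatial.transform import Rotation as R
def cam(n):
    c=camera_info(n); return c,np.array(c["origin"]),R.from_quat(c["rotation"]).as_matrix() if np.size(c["rotation"])==4 else np.array(c["rotation"])
def ray(n,p):
    c,o,M=cam(n); d=M@[(p[0]-c["cx"])/c["fx"],(p[1]-c["cy"])/c["fy"],1]; return o,d/np.linalg.norm(d)
def onz(n,p,z):
    o,d=ray(n,p); return o+d*(z-o[2])/d[2]
def tri(a,b):
    (o1,d1),(o2,d2)=ray("top",a),ray("scene",b)
    s=np.linalg.lstsq(np.c_[d1,-d2],o2-o1,rcond=None)[0]; p,q=o1+s[0]*d1,o2+s[1]*d2
    return (p+q)/2,np.linalg.norm(p-q)
def proj(n,P):
    c,o,M=cam(n); q=M.T@(np.array(P)-o); return np.array([c["fx"]*q[0]/q[2]+c["cx"],c["fy"]*q[1]/q[2]+c["cy"]])
def rot(f,phi):
    # tool orientation for fork x-axis f (unit); tool back-axis at phi from f towards fork z
    y=np.cross([0,0,1],f); y/=np.linalg.norm(y); z=np.cross(f,y)
    t=-(np.cos(phi)*f+np.sin(phi)*z); return np.c_[np.cross(y,t),y,t],y,z
E
python3 - <<'E'
from h import *
np.set_printoptions(precision=1,suppress=True)
tip,e1=tri((415.0,281.4),(208,170.9)); j,e2=tri((410,268.6),(208.2,201.6))
print("tip",tip,e1,"junc",j,e2,"len",np.linalg.norm(tip-j),"dir",(tip-j)/np.linalg.norm(tip-j))
rim=onz("top",(406.6,247.1),105); print("rim",rim,"scene rim",proj("scene",rim))
print("plate",onz("top",(309,239),15),onz("scene",(329,284),15))
for n,p,z in [("edgeL",(58,110),0),("edgeR",(556,105),0),("canister",(411,145),140),("timer",(359,306),41),("tumbler",(222,271),105),("bowl",(309,156),55),("kettle",(553,178),200)]: print(n,onz("top",p,z))
E
```

```text
tip [ 428.5 -241.   196.5] 2.7715102881436153 junc [ 459.4 -241.1  143.3] 0.4204532212893429 len 61.539972388532846 dir [-0.5  0.   0.9]
rim [ 513.6 -241.3  105. ] scene rim [206.  233.4]
plate [545.1   0.5  15. ] [561.7   3.8  15. ]
edgeL [908.9 679.6   0. ]
edgeR [ 906.1 -682.2    0. ]
canister [ 761.2 -253.7  140. ]
timer [ 368.7 -125.7   41. ]
tumbler [461.6 213.2 105. ]
bowl [758.4  -2.9  55. ]
kettle [ 662.5 -569.7  200. ]
```

Measured positions and checks:
- **Rim:** about (514,-241,105).
- **Fork:** leans along -X with its tip at z≈197 (200 expected), so the origin is about (466,-241,132).
- **Cart edges:** parallel to Y, so the guest's direction is +X.

I'll check reachability, move to a hover and look with the wrist camera.

```bash
cat >> h.py <<'E'
L=np.radians(32); F0=np.array([-np.sin(L),0,np.cos(L)]); F1=np.array([-1.,0,0])
def tcp(P,f,phi,back=0):
    M,_,_=rot(f,phi); return np.array(P)-M[:,2]*(54+back), R.from_matrix(M).as_quat()
E
python3 - <<'E'
from h import *
np.set_printoptions(precision=2,suppress=True)
G=np.array([466,-241,132]); E=np.array([595,2,185])
for a in (50,60,70,80):
    p=np.radians(a)
    print(a,[ik(*x) for x in (tcp(G,F0,p,200),tcp(G,F0,p),tcp(G+[-40,0,140],F0,p),tcp(E,F1,p))])
p=np.radians(62)
move_ptp(*tcp(G,F0,p,200)); command_gripper(60); move_l(tcp(G,F0,p,90)[0])
c=camera_info("wrist"); im=capture("wrist"); 
for k in (-28,0,22,78):
    q=proj("wrist",G+F0*k).round().astype(int); print(k,q); cv2.circle(im,tuple(map(int,q)),3,(255,0,255),1)
cv2.imwrite("pics/w1.png",im); cv2.imwrite("pics/s1.png",capture("scene")); o=observe(); print(o["time"],o["tool_pos"],o["force"])
E
```

```text
50 [array([ 0.3 ,  0.7 ,  0.  ,  1.35,  0.09,  1.4 , -1.3 ]), array([ 0.31,  0.85,  0.04,  1.72,  0.1 ,  0.88, -1.31]), array([ 0.35,  0.61,  0.01,  1.72,  0.11,  1.11, -1.28]), array([ 0.26,  0.77, -0.62,  2.35,  2.47,  0.77,  2.21])]
60 [array([ 0.25,  0.86,  0.05,  1.1 ,  0.1 ,  1.66, -1.3 ]), array([ 0.27,  0.93,  0.07,  1.57,  0.1 ,  1.11, -1.32]), array([ 0.29,  0.7 ,  0.06,  1.6 ,  0.13,  1.31, -1.29]), array([ 0.02,  0.66, -0.2 ,  2.21,  2.53,  0.31,  2.1 ])]
70 [array([ 0.21,  1.04,  0.1 ,  0.81,  0.1 ,  1.93, -1.28]), array([ 0.23,  1.02,  0.11,  1.43,  0.11,  1.33, -1.31]), array([ 0.25,  0.79,  0.1 ,  1.49,  0.14,  1.5 , -1.28]), array([-0.15,  0.66,  0.09,  2.06, -0.29,  0.08, -1.37])]
80 [None, array([ 0.21,  1.12,  0.14,  1.29,  0.11,  1.54, -1.3 ]), array([ 0.22,  0.89,  0.14,  1.38,  0.15,  1.67, -1.27]), array([-0.14,  0.68,  0.08,  1.9 , -0.1 ,  0.39, -1.56])]
-28 [322 212]
0 [322 260]
22 [322 298]
78 [322 401]
3.3167 [ 538.94 -241.06  257.48] [-0.57 -0.5   0.36]
```

View pics/w1.png

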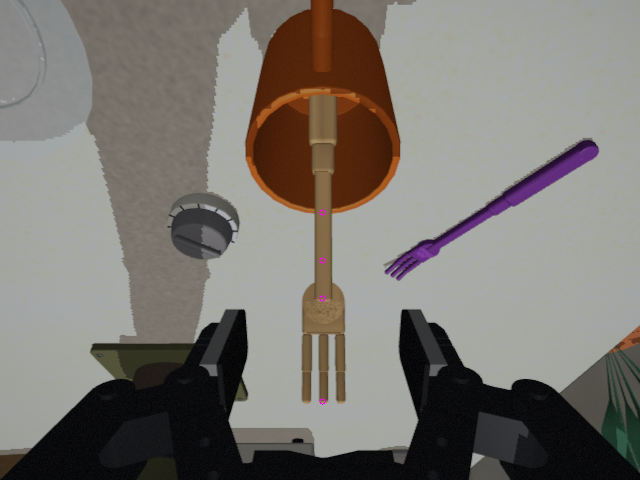

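The wrist view fits the estimate: the predicted tine point (322,401) sits on the tips, the neck runs from (322,208) to (322,285), and the origin at (322,260) is centred between the fingers. Before gripping I'll pick a tilt that avoids a wrist flip at the final pose.

```bash
python3 - <<'E'
from h import *
np.set_printoptions(precision=2,suppress=True)
G=np.array([466,-241,132])
c,o,M=cam("wrist"); t=observe(); T=R.from_quat(t["orientation"]).as_matrix(); print("cam in tool",T.T@(o-t["tool_pos"]))
for a in (68,72,76,80):
    p=np.radians(a); print(a,"grasp",ik(*tcp(G,F0,p)),ik(*tcp(G,F0,p,90)),ik(*tcp(G+[-40,0,140],F0,p)))
    for E in ([595,2,185],[595,2,230],[565,2,200],[620,2,200]): print("  ",E,ik(*tcp(E,F1,p)))
print("plate in wrist1", onz("wrist",(0,70),20))
E
```

```text
cam in tool [ 84.48   0.44 -70.69]
68 grasp [ 0.26  1.    0.06  1.46  0.13  1.29 -1.34] [ 0.24  0.97  0.06  1.24  0.12  1.54 -1.32] [ 0.27  0.77  0.07  1.51  0.15  1.46 -1.3 ]
   [595, 2, 185] None
   [595, 2, 230] [-0.14  0.57  0.06  2.06  0.03  0.13 -1.7 ]
   [565, 2, 200] None
   [620, 2, 200] [-0.13  0.65  0.05  2.01  0.02  0.1  -1.68]
72 grasp [ 0.25  1.04  0.07  1.4   0.14  1.38 -1.34] [ 0.23  1.03  0.07  1.16  0.12  1.63 -1.32] [ 0.26  0.81  0.08  1.46  0.15  1.53 -1.3 ]
   [595, 2, 185] [-0.12  0.66  0.04  2.03  0.02  0.14 -1.69]
   [595, 2, 230] [-0.12  0.58  0.03  1.99  0.04  0.26 -1.7 ]
   [565, 2, 200] [-0.13  0.6   0.05  2.1   0.02  0.12 -1.69]
   [620, 2, 200] [-0.11  0.65  0.03  1.95  0.03  0.23 -1.69]
76 grasp [ 0.24  1.08  0.07  1.34  0.14  1.47 -1.34] [ 0.22  1.08  0.08  1.08  0.13  1.72 -1.31] [ 0.25  0.85  0.09  1.42  0.16  1.61 -1.3 ]
   [595, 2, 185] [-0.11  0.66  0.02  1.96  0.03  0.27 -1.69]
   [595, 2, 230] [-0.1   0.59  0.01  1.92  0.04  0.38 -1.7 ]
   [565, 2, 200] [-0.11  0.61  0.03  2.04  0.03  0.25 -1.7 ]
   [620, 2, 200] [-0.1   0.67  0.02  1.88  0.03  0.35 -1.68]
80 grasp [ 0.23  1.12  0.08  1.29  0.15  1.55 -1.34] [ 0.22  1.14  0.09  1.    0.14  1.82 -1.31] [ 0.24  0.89  0.09  1.38  0.17  1.68 -1.3 ]
   [595, 2, 185] [-0.09  0.68  0.01  1.9   0.03  0.39 -1.68]
   [595, 2, 230] [-0.09  0.61 -0.    1.86  0.03  0.5  -1.69]
   [565, 2, 200] [-0.1   0.62  0.01  1.97  0.03  0.37 -1.69]
   [620, 2, 200] [-0.09  0.68  0.    1.81  0.03  0.48 -1.68]
plate in wrist1 [524.28 -30.76  20.  ]
```

```bash
python3 - <<'E'
from h import *
np.set_printoptions(precision=1,suppress=True)
G=np.array([466,-241,132]); p=np.radians(76)
move_ptp(*tcp(G,F0,p,90)); command_gripper(50)
print("guard",move_l(tcp(G,F0,p)[0],vel=80,guard=6))
o=observe(); print(o["tool_pos"],tcp(G,F0,p)[0],o["force"])
command_gripper(0,grip_force=60); o=observe(); print("gap",o["finger_gap"],o["grip_force"],o["force"],o["time"])
cv2.imwrite("pics/w2.png",capture("wrist"))
E
```

```text
guard False
[ 504.  -241.   171.1] [ 503.5 -241.   170.8] [-0.2  1.2 -0.2]
gap 8.894307915480102 58.38085055351257 [-0.1  0.4  1. ] 5.7083
```

View pics/w2.png

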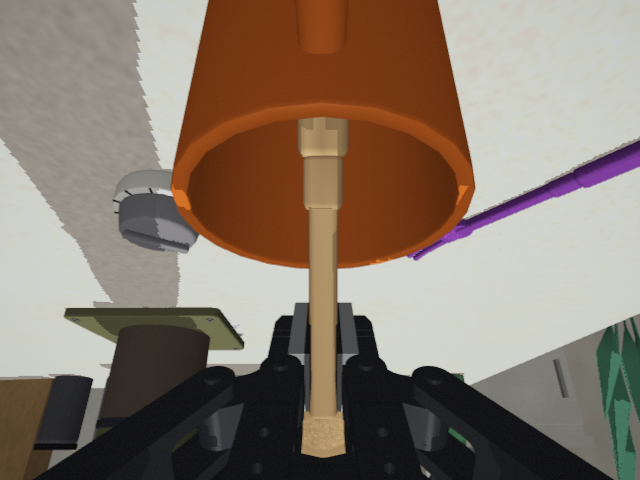

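The fork's neck is pinched between the pads (neck at (322,350), gap 8.9 mm, grip 58 N), and the mug has not moved. Now I'll draw it out along a line between the fork's axis and vertical.

```bash
python3 - <<'E'
from h import *
np.set_printoptions(precision=2,suppress=True)
a=np.radians(16); p=np.radians(76); P0=observe()["tool_pos"]
d=np.array([-np.sin(a),0,np.cos(a)])
for s,v in ((20,40),(150,100)):
    move_l(P0+d*s,vel=v); o=observe(); print(s,o["force"],o["finger_gap"],o["grip_force"],o["time"])
sleep(.2); print("final ik",ik(*tcp([600,2,215],F1,p)))
cv2.imwrite("pics/s3.png",capture("scene")); 
E
```

```text
20 [ 0.13 -0.49 -0.03] 8.844895098918848 58.460426330566406 6.4083
150 [-0.24  0.02 -0.94] 8.769979166708515 58.45844507217407 7.8583
final ik [-0.11  0.62  0.04  1.92  0.    0.35 -1.66]
```

View pics/s3.png

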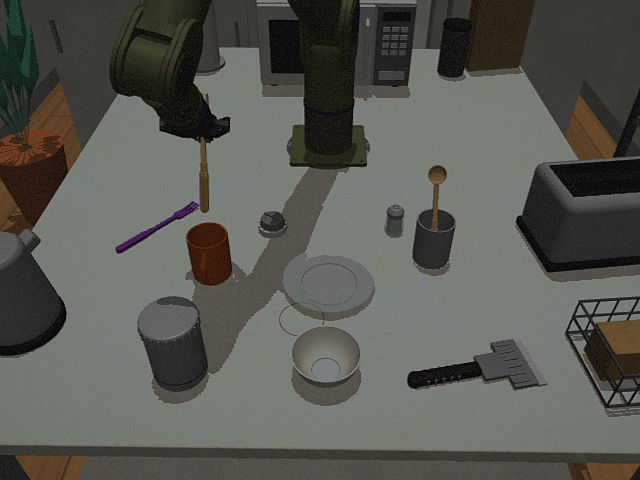

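The fork is clear of the mug, with its butt at (204,210), and the mug still stands at (210,255). Next I'll swing it to the offering pose.

```bash
python3 - <<'E'
from h import *
np.set_printoptions(precision=2,suppress=True)
p=np.radians(76); E=np.array([594,2,205])
h=np.radians(60); Fm=np.array([-np.sin(h),0,np.cos(h)])
move_ptp(*tcp([500,-120,270],Fm,p)); move_ptp(*tcp(E+[0,0,40],F1,p)); move_l(tcp(E,F1,p)[0],vel=60); sleep(.5)
o=observe(); print(o["tool_pos"],tcp(E,F1,p),o["orientation"],o["finger_gap"],o["grip_force"],o["time"],o["joint_pos"])
for k in (-148,0,45,78): print(k,proj("scene",E+F1*k),proj("wrist",E+F1*k),proj("top",E+F1*k))
s=capture("scene");w=capture("wrist"); t=capture("top"); cv2.imwrite("pics/t4.png",t)
cv2.imwrite("pics/c4.png",np.vstack([np.hstack([s[140:440,120:520],w[180:480,120:520]]),np.hstack([t[80:380,200:600],w[:300,120:520]])]))
E
```

```text
[580.98   2.02 257.49] (array([580.94,   2.  , 257.4 ]), array([0.99, 0.  , 0.12, 0.  ])) [ 0.99 -0.    0.12 -0.  ] 8.775229464857986 58.491395115852356 10.7667 [-0.11  0.63  0.02  1.95  0.03  0.32 -1.69]
-148 [329.49 279.14] [321.33 -84.82] [305.89 147.02]
0 [329.36 220.16] [321.59 351.78] [306.68 210.42]
45 [329.33 204.78] [321.66 469.71] [306.93 229.99]
78 [329.3  194.13] [321.7  552.37] [307.11 244.44]
```

View pics/c4.png

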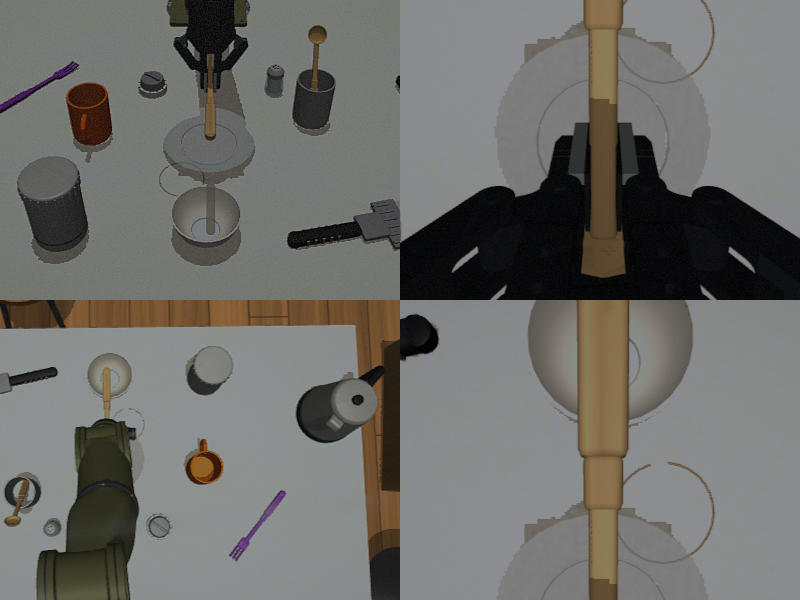

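The fork is level: its butt shows at scene (330,277) against a predicted (329,279). The handle points to the guest and the head is over the plate. The mug, plate and bystanders are where they were, and the arm is still, so I'm handing it in.

```bash
python3 - <<'E'
from h import *
print(abs(observe()["joint_velocities"]).max(), onz("wrist",(322,210),15)[:2])
print(close_job())
E
```

```text
0.0018724057542967535 [643.52372711   2.17110564]
the job is handed in; nothing more can be done
None
```

I handed the job in at about 11 s with the fork held still and level, its neck about 205 mm up, its head over the plate and its handle pointing to the guest; the mug and everything else looked undisturbed in the last pictures, but no verdict came back.

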